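# Fit the tester bottle into its porcelain holder

## Robot

A 6-joint arm with a two-finger parallel gripper is mounted at the origin on the work surface. World frame = base frame: x ahead of the robot, y to its left, z up, the work surface at z = 0. Lengths are in m, angles in degrees, forces in N, time in s.
With the tool pointing down it reaches from about 0.325 to 0.775 m from the base axis. Payload 5.5 kg.
Tool frame: the origin (TCP) lies at the centre of the arm's flange, where the gripper is bolted on; the fingertips stand 182 mm ahead of it and the grasp point (between the pads) lies 163 mm ahead of it; z points along the fingers, y is the direction in which the jaws open and shut (so a half turn about z gives the same grasp; the last joint's range is limited). The gripper opens to 88 mm and grips with 3 to 60 N. Pads are 20 mm wide; open, the fingers measure 115 mm over their backs; the gripper's body (75 mm by 178 mm) begins 61 mm behind the grasp point.
Start: joints at [-78.363, 5.22, 70.514, -0, 104.267, -3.249], TCP at [0.154, -0.58, 0.405] pointing down, gripper open.
Joint ranges: [-164.24, 164.24], [-49.07, 125.15], [9.68, 141.18], [-86.29, 266.29], [3.28, 154.24], [-151.56, 151.56]. Speed limits (degrees/s): [147.25, 147.25, 172.46, 180, 180, 180].

## Interface

Orientations are given as [roll, pitch, yaw] about the fixed x, y, z axes, in that order (R = Rz(yaw) Ry(pitch) Rx(roll)).
In Python, from station import r gives the robot as it stands. The module is installed in compiled form; this text tells all that it offers. Calls block until the motion is done:
- r.reach(position, orientation): joint-space move of the TCP to a pose.
- r.servo_line(position, rotation=None, speed=0.15): straight line of the TCP; rotation=None keeps the orientation; speed is the mean speed in m/s.
- r.move_joints(angles): joint-space move.
- r.let_go() and r.grab(squeeze=None): open the fingers fully, or close them until they stop; squeeze is the grip in N (None keeps the last).
- r.wait(seconds).
- r.inverse_kinematics(position, orientation): joint angles nearest the present ones, or None.
- r.sense(): the state.
- r.snapshot(name): name is "side" or "top"; returns a dict with "frame" (384x512x3 uint8, red, green, blue), "fx", "fy", "cx", "cy" (pixels), "dist_coeffs" ([k1, k2, p1, p2, k3] as OpenCV has them; the pictures are not rectified), "R" (3x3) and "t" (3): a world point X has camera coordinates R X + t. Camera axes: x right, y down, z forward; pixel columns grow to the right and rows downward; lengths in m; the calibration is good to about 2 mm. A picture is of the moment at which its call begins. There is no depth.
A pose or a line that the arm cannot do raises r.IKError and nothing moves.
- r.hand_in(): hands the job in, once; it reports no verdict.
The state is a dict: "clock": time; "joints": joint angles; "joint_vel": joint speeds; "joint_torque": joint torques, N m; "tcp_pos": TCP position; "orientation": TCP orientation; "contact_force": force on the tool from outside, world axes, zero at the start; "torque": the same for the moment, N m; "opening": finger opening in m.
Only numpy, scipy, OpenCV 4.12 (cv2) and the standard library are available. Lean on these libraries where they do the work, as an engineer would, in place of code of your own. Each camera call takes 0.05 s, during which the arm holds its last target. There are 200 camera calls.

## Task

On the shop counter, apart from the small ones in the stock tray, stand three brown glass bottles and a white porcelain tester holder with a flared mouth. Find the one bottle that nests in the holder, going all the way down to its floor, and leave it standing upright in there; lower it in rather than dropping it. The other two bottles must be left standing on the counter.

Things in the scene. Friction and masses are not known exactly. Their poses are not given: they have to be found in the camera images.
- slim_bottle: The slimmest bottle, loose: round, 46 mm diameter up to 85 mm height, then a sloping shoulder, 150 mm high in all, about 0.2 kg, with a 36 mm high screw cap 28 to 29 mm across (black, brass-coloured collar at its foot) on the axis at the top, good to grip. Brown glass, plain white paper label. Origin: centre of the underside; z up; stands upright at first.
- stout_bottle: A stout round bottle, loose: 64 mm diameter up to 70 mm height, then a sloping shoulder, 140 mm high in all, about 0.36 kg, with a 36 mm high screw cap 28 to 29 mm across (black, brass-coloured collar at its foot) on the axis at the top, good to grip. Brown glass, plain white paper label. Origin: centre of the underside; z up; stands upright at first.
- square_bottle: A square bottle, loose: 54 x 54 mm in plan up to 75 mm height, then a sloping shoulder, 140 mm high in all, about 0.32 kg, with a 36 mm high screw cap 28 to 29 mm across (black, brass-coloured collar at its foot) on the axis at the top, good to grip. Brown glass, plain white paper label. Origin: centre of the underside; z up; stands upright at first; x and y lie across its flat sides.
- holder: The tester holder, a white porcelain cup open at the top, fixed to the counter: 92 mm across at the foot and at the rim, 70 mm high. The bore is straight and round, 56 mm diameter, from its floor 10 mm above the counter up to 46 mm, then flares as a cone to about 80 mm at the rim. Origin: on its axis at the level of the counter; z up.
Not all that is in view belongs to the job. Leave any green, pink or turquoise look-alike of the stout_bottle alone.

How it is judged (in metres and radians):
At the end, for the whole second after the job is handed in: The slim bottle stands in the holder at rest: axis within 12 mm of the holder's, underside under 18 mm above the counter (holder floor: 10 mm), within 8 degrees of upright. The other two stand on the counter (undersides within 10 mm of it), within 9 degrees of upright, at rest (horizontal distance between slim_bottle and holder below 0.012 m and z of slim_bottle in the frame of holder below 0.018 m and angle between slim_bottle's own z axis and vertical below 0.14 rad and linear speed of each of slim_bottle, stout_bottle, square_bottle below 0.02 m/s and angle between each of stout_bottle, square_bottle's own z axis and vertical below 0.17 rad and height (world z) of stout_bottle between -0.01 and 0.01 m and height (world z) of square_bottle between -0.01 and 0.01 m); the robot touches nothing.
It fails at once if the slim bottle is dropped into the holder (falls freely more than about 25 mm, over 0.7 m/s) (horizontal distance between slim_bottle and holder below 0.045 m and contact force between the fingers and slim_bottle below 0.1 N and linear speed of slim_bottle above 0.7 m/s).
It also fails if it takes over 38 s, if anything falls off the work surface, if the arm or the gripper's body presses on something with over 40 N, if the wrist force passes 120 N, or if a joint passes its speed limit or range.

## Working session

There is one attempt and no reset: what is moved stays moved. The work goes in short steps, each a Python script; the robot and the scene stay as the last script left them, time stands still between calls to the robot, and variables do not carry over. Pictures are saved under pics/ and viewed, about 8 in all and at most 12, crops included, and the job is handed in when it is done.

```bash
mkdir -p pics
cat > h.py <<'E'
import numpy as np, cv2, pickle
from station import r
def snap(n,f):
    s=r.snapshot(n); cv2.imwrite('pics/'+f+'.png',s['frame'][:,:,::-1]); pickle.dump(s,open(f+'.pkl','wb')); return s
def ray(s,uv):
    K=np.array([[s['fx'],0,s['cx']],[0,s['fy'],s['cy']],[0,0,1]])
    p=cv2.undistortPoints(np.array([[uv]],float),K,np.array(s['dist_coeffs']))[0,0]
    R=np.array(s['R']);t=np.array(s['t']); d=R.T@np.array([p[0],p[1],1]); return -R.T@t, d/np.linalg.norm(d)
def onplane(s,uv,z):
    c,d=ray(s,uv); return c+d*(z-c[2])/d[2]
def tri(s1,a,s2,b):
    c1,d1=ray(s1,a);c2,d2=ray(s2,b)
    k=np.linalg.lstsq(np.c_[d1,-d2],c2-c1,rcond=None)[0]
    p,q=c1+k[0]*d1,c2+k[1]*d2; return (p+q)/2,np.linalg.norm(p-q)
def proj(s,X):
    K=np.array([[s['fx'],0,s['cx']],[0,s['fy'],s['cy']],[0,0,1]])
    return cv2.projectPoints(np.array([X],float),cv2.Rodrigues(np.array(s['R']))[0],np.array(s['t'],float),K,np.array(s['dist_coeffs']))[0].ravel()
E
python3 - <<'E'
from h import *
for n in('top','side'):
    s=snap(n,n+'0'); print(n,-np.array(s['R']).T@s['t'],np.array(s['R'])[2])
print(r.sense()['clock'])
a=[cv2.imread(f'pics/{n}0.png') for n in('top','side')]
E
```

```text
top [ 0.32735615 -0.01930024  0.87223823] [ 0.17476895  0.00670909 -0.98458661]
side [ 0.33462977 -0.58333612  0.50762371] [ 0.18033228  0.77407808 -0.60686357]
0.1
```

View pics/top0.png

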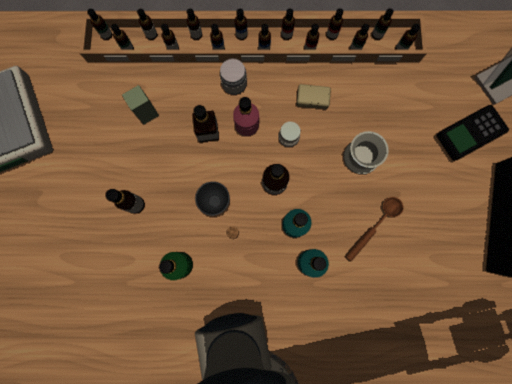

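View pics/side0.png

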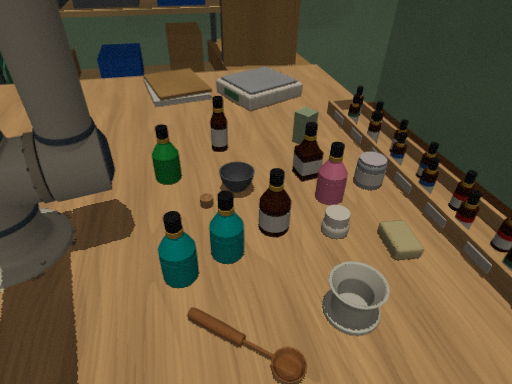

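Top view: slim bottle candidate has its cap at (112,195) and foot at (138,205), square bottle (205,122), stout bottle (276,178), holder (367,152). Side view: slim (218,125), square (308,155), stout (275,205), holder (357,295).
Brown candidates for the slim bottle: slim (125,200), stout, square, and the small stock bottles at the top. The coloured ones, green (175,265), pink (246,117) and turquoise (297,223)/(314,263), are look-alikes. I choose (125,200) in the top view, which is side (218,125), and check it in a close crop.

Run:
```python
import cv2,numpy as np
t=cv2.imread('pics/top0.png');s=cv2.imread('pics/side0.png')
def c(i,x,y,w=75,h=55):return cv2.resize(cv2.convertScaleAbs(i[y:y+h,x:x+w],alpha=1.5),(400,293),interpolation=cv2.INTER_NEAREST)
cv2.imwrite('pics/crop1.png',np.vstack([np.hstack([c(t,90,175),c(s,181,95,82,60)]),np.hstack([c(t,330,125),c(s,315,263,95,70)])]))
```

```text
(no output)
```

View pics/crop1.png

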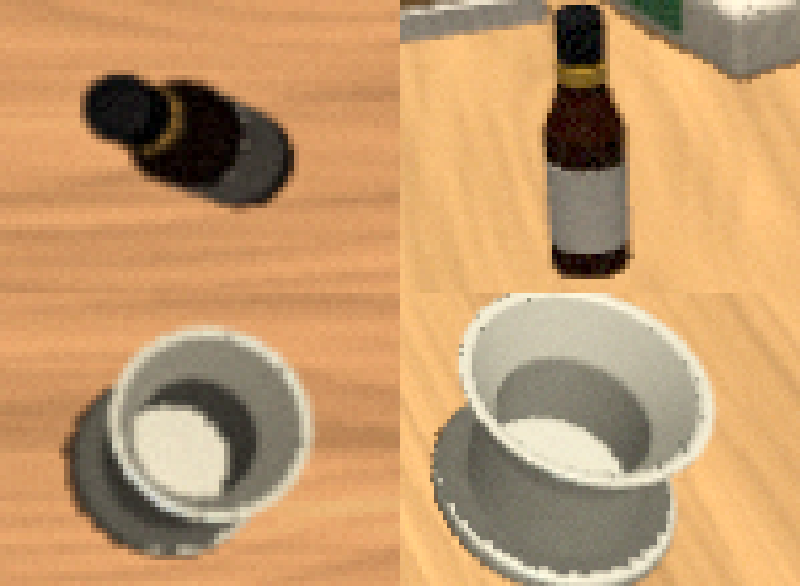

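Crop: the chosen bottle is slim and round with a cap, a brass collar and a white label, which matches the description. The holder's rim shows clearly in both views.

Run:
```python
from h import *
from scipy.optimize import least_squares
T=pickle.load(open('top0.pkl','rb'));S=pickle.load(open('side0.pkl','rb'))
A=lambda p,ox,oy,x0,y0,w:np.array([(p[0]-ox)*w/400+x0-.5,(p[1]-oy)*w/400+y0-.5])
rt=[A(p,0,293,330,125,75) for p in [(108,420),(130,365),(165,338),(210,327),(260,338),(292,370),(313,430),(295,485),(230,520),(155,492)]]
rs=[A(p,400,293,315,263,95) for p in [(460,365),(470,415),(520,458),(570,478),(630,486),(680,470),(713,420),(705,380),(680,345),(625,308)]]
e1=cv2.fitEllipse(np.array(rt,np.float32));e2=cv2.fitEllipse(np.array(rs,np.float32))
print(e1,e2,'rim tri',tri(T,e1[0],S,e2[0]))
for n,s,q in(('top',T,rt),('side',S,rs)):
    for z in(.066,.07):
        P=np.array([onplane(s,u,z)[:2] for u in q])
        f=least_squares(lambda c:np.hypot(*(P-c[:2]).T)-c[2],[*P.mean(0),.045]);print('holder',n,z,f.x,f.fun.std())
# foot, bore floor
ft=[A(p,0,293,330,125,75) for p in[(68,450),(75,500),(110,540),(160,556),(220,545)]]
fs=[A(p,400,293,315,263,95) for p in[(432,465),(445,525),(500,572),(580,586),(650,565),(674,525)]]
for n,s,q in(('top',T,ft),('side',S,fs)):
    P=np.array([onplane(s,u,0)[:2] for u in q])
    f=least_squares(lambda c:np.hypot(*(P-c).T)-.046,[.4,-.17]);print('foot',n,f.x,f.fun.std())
# caps
for n,s,sl in(('top',T,np.s_[180:225,95:150]),('side',S,np.s_[90:155,200:240])):
    hsv=cv2.cvtColor(s['frame'][sl],cv2.COLOR_RGB2HSV); f=s['frame'][sl].astype(int)
    m=((f.max(2)<60)&(f.max(2)-f.min(2)<16)).astype(np.uint8)
    nn,l,st,ce=cv2.connectedComponentsWithStats(m)
    k=[(st[i],(ce[i]+[sl[1].start,sl[0].start]).round(2)) for i in range(1,nn) if st[i][4]>15];print(n,k)
ct=A((118,106),0,0,90,175,75);cs=A((580,15),400,0,181,95,82)
X,g=tri(T,ct,S,cs);print('captop',X,g,onplane(T,ct,.15),onplane(S,cs,.15))
print('foot guess', onplane(T,A((255,168),0,0,90,175,75),0), onplane(S,A((589,264),400,0,181,95,82),0))
for z in(0,.15):print(proj(T,[*X[:2],z]),proj(S,[*X[:2],z]))
```

```text
((369.4712829589844, 148.81222534179688), (35.23637008666992, 38.608375549316406), 115.16548156738281) ((358.5526123046875, 285.59930419921875), (42.832008361816406, 62.525997161865234), 109.22984313964844) rim tri (array([ 0.58062756, -0.28279567,  0.06550192]), np.float64(0.0017038999253278476))
holder top 0.066 [ 0.58170966 -0.28287217  0.04488012] 0.0011351391532149855
holder top 0.07 [ 0.58044773 -0.28156451  0.04465746] 0.001129507372891035
holder side 0.066 [ 0.58002862 -0.27962732  0.04449126] 0.0008911624865338248
holder side 0.07 [ 0.57780593 -0.28237816  0.04408828] 0.0008830907959141129
foot top [ 0.52180921 -0.24088574] 0.016777392493578756
foot side [ 0.58068796 -0.27669231] 0.0013853652944321923
top [(array([ 11,   9,  16,  14, 155], dtype=int32), array([113.49, 195.35])), (array([ 21,  11,  28,  22, 366], dtype=int32), array([131.43, 202.79]))]
side [(array([ 13,   6,   9,  12, 103], dtype=int32), array([217.03, 101.55])), (array([13, 33, 13,  7, 33], dtype=int32), array([220.33, 126.61])), (array([12, 55, 15,  6, 34], dtype=int32), array([219.24, 147.97]))]
captop [0.45463243 0.29219288 0.14719329] 0.00022057954009821695 [0.45425088 0.29098516 0.15      ] [0.45358483 0.28534627 0.15      ]
foot guess [0.45098891 0.28815066 0.        ] [0.45174505 0.28522358 0.        ]
[135.80736885 204.5666332 ] [219.86083877 147.29795442]
[111.06621772 194.19486304] [217.39090076  96.52280778]
```

Run:
```python
from h import *
B=(.453,.289);H=(.5795,-.281)
for yaw in(-180,-90,-45,0,45,90,135):
    print(yaw,[None if (q:=r.inverse_kinematics([*p],[180,0,yaw])) is None else np.round(q,0) for p in((*B,.42),(*B,.295),(*B,.475),(*H,.475),(*H,.305))])
```

```text
-180 [array([ 29.,  -4.,  78.,   0., 106., -61.]), array([ 29.,  -4.,  91.,   0.,  93., -61.]), array([ 29.,  -3.,  72.,   0., 111., -61.]), array([ -29.,   14.,   54.,    0.,  112., -119.]), array([ -29.,   12.,   73.,    0.,   95., -119.])]
-90 [array([  29.,   -4.,   78.,    0.,  106., -151.]), array([  29.,   -4.,   91.,    0.,   93., -151.]), array([  29.,   -3.,   72.,    0.,  111., -151.]), array([-29.,  14.,  54.,  -0., 112., 151.]), array([-29.,  12.,  73.,  -0.,  95., 151.])]
-45 [None, None, None, array([-29.,  14.,  54.,  -0., 112., 106.]), array([-29.,  12.,  73.,  -0.,  95., 106.])]
0 [array([ 29.,  -4.,  78.,  -0., 106., 119.]), array([ 29.,  -4.,  91.,  -0.,  93., 119.]), array([ 29.,  -3.,  72.,  -0., 111., 119.]), array([-29.,  14.,  54.,  -0., 112.,  61.]), array([-29.,  12.,  73.,  -0.,  95.,  61.])]
45 [array([ 29.,  -4.,  78.,  -0., 106.,  74.]), array([29., -4., 91., -0., 93., 74.]), array([ 29.,  -3.,  72.,  -0., 111.,  74.]), array([-29.,  14.,  54.,  -0., 112.,  16.]), array([-29.,  12.,  73.,  -0.,  95.,  16.])]
90 [array([ 29.,  -4.,  78.,  -0., 106.,  29.]), array([29., -4., 91., -0., 93., 29.]), array([ 29.,  -3.,  72.,  -0., 111.,  29.]), array([-29.,  14.,  54.,   0., 112., -29.]), array([-29.,  12.,  73.,   0.,  95., -29.])]
135 [array([ 29.,  -4.,  78.,   0., 106., -16.]), array([ 29.,  -4.,  91.,   0.,  93., -16.]), array([ 29.,  -3.,  72.,   0., 111., -16.]), array([-29.,  14.,  54.,   0., 112., -74.]), array([-29.,  12.,  73.,   0.,  95., -74.])]
```

Run:
```python
from h import *
x,y=.453,.289
r.reach([x,y,.42],[180,0,90]); r.servo_line([x,y,.296],speed=.12)
print(r.sense()['contact_force']); r.grab(25); print(r.sense()['opening'])
r.servo_line([x,y,.475],speed=.15); s=r.sense(); print(s['opening'],s['clock'],s['contact_force'])
r.reach([.5795,-.281,.475],[180,0,90]); s=r.sense(); print(s['opening'],s['clock'],s['tcp_pos'],s['orientation'])
t=snap('top','top1');d=snap('side','side1')
cv2.imwrite('pics/v1.png',np.vstack([np.hstack([cv2.resize(t['frame'][80:230,270:470],(400,300)),cv2.resize(d['frame'][90:345,240:512],(400,300))])])[:,:,::-1])
```

```text
[ 0.81215566 -0.38009221  0.4225649 ]
0.028123126767275203
0.02813566962509052 6.7917 [ 0.12487616 -0.20050911 -3.09939448]
0.027905994712597963 8.8917 [ 0.5798472  -0.27987893  0.4752528 ] [ 1.79976617e+02 -9.86055885e-03  9.00918736e+01]
```

View pics/v1.png

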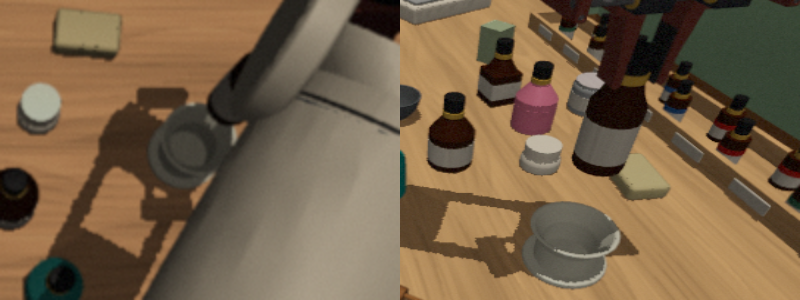

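View pics/side1.png

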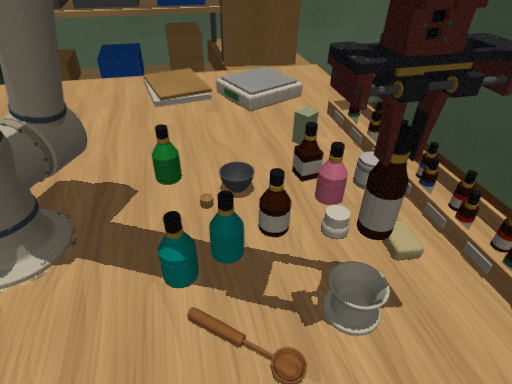

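Side view: the bottle is held by its cap at (405,145), foot at (377,232). The other two bottles are undisturbed. I check its lateral offset and lean against the predicted axis.

Run:
```python
from h import *
S=pickle.load(open('side1.pkl','rb'));f=S['frame'].astype(int)
p=r.sense()['tcp_pos']; c=-np.array(S['R']).T@S['t']
v=np.array(p[:2])-c[:2]; n=np.array([v[1],-v[0]])/np.hypot(*v)  # right of view
z0=.179
for h in(0,.01,.03,.05,.07,.085): 
    a,l,rr=[proj(S,[*(np.array(p[:2])+k*n),z0+h]) for k in(0,-.023,.023)]
    # wood/brightness edge scan along that row
    row=int(round(a[1])); print(h,a.round(1),l.round(1),rr.round(1))
print(proj(S,[p[0],p[1],z0-.0]), 'lowest predicted',proj(S,[*(np.array(p[:2])-.023*v/np.hypot(*v)),z0]))
cr=S['frame'][140:245,345:425]; cv2.imwrite('pics/c2.png',cv2.resize(cr,None,fx=6,fy=5.7,interpolation=cv2.INTER_NEAREST)[:,:,::-1])
for row in(185,195,205,215,225):
    print(row,[tuple(f[row,x]) for x in range(354,370)][::1] if 0 else [int(f[row,x].sum()) for x in range(352,412)])
```

```text
0 [374.  230.1] [356.8 225. ] [391.8 235.5]
0.01 [375.7 224.6] [358.2 219.5] [393.8 230. ]
0.03 [379.2 213.2] [361.2 208.1] [397.8 218.5]
0.05 [382.8 201.2] [364.3 196.1] [402.  206.3]
0.07 [386.7 188.4] [367.6 183.5] [406.5 193.5]
0.085 [389.7 178.4] [370.2 173.6] [410.1 183.4]
[374.0202475  230.14099473] lowest predicted [370.72373263 241.03646431]
185 [411, 412, 421, 410, 233, 185, 179, 199, 186, 204, 196, 210, 217, 246, 93, 14, 42, 35, 49, 30, 35, 25, 20, 15, 26, 27, 31, 16, 52, 54, 42, 40, 22, 53, 51, 25, 34, 64, 13, 56, 57, 45, 46, 50, 52, 30, 17, 40, 21, 61, 36, 29, 49, 24, 62, 85, 209, 271, 382, 306]
195 [410, 414, 418, 419, 400, 398, 387, 407, 418, 423, 422, 262, 189, 204, 226, 232, 220, 235, 233, 257, 249, 216, 84, 28, 47, 47, 54, 24, 45, 35, 38, 53, 23, 14, 33, 54, 19, 38, 21, 32, 28, 34, 29, 26, 28, 54, 49, 44, 36, 31, 41, 94, 199, 195, 186, 177, 190, 174, 171, 167]
205 [391, 389, 390, 407, 399, 398, 402, 396, 382, 194, 205, 205, 220, 214, 236, 227, 244, 250, 255, 264, 260, 251, 259, 265, 263, 267, 260, 267, 271, 278, 262, 269, 264, 274, 275, 290, 283, 282, 282, 281, 287, 282, 284, 284, 281, 277, 281, 274, 259, 336, 382, 400, 411, 401, 406, 408, 411, 402, 423, 426]
215 [403, 407, 409, 410, 397, 407, 311, 187, 201, 210, 236, 223, 231, 239, 244, 257, 258, 251, 242, 255, 257, 269, 270, 268, 275, 273, 276, 272, 267, 261, 275, 284, 275, 277, 282, 281, 286, 288, 285, 287, 278, 268, 278, 283, 261, 298, 392, 429, 434, 433, 420, 421, 403, 410, 398, 389, 389, 393, 404, 406]
225 [413, 411, 410, 410, 401, 55, 11, 55, 47, 29, 40, 151, 250, 252, 260, 253, 247, 248, 275, 264, 265, 264, 267, 266, 267, 261, 280, 275, 281, 280, 280, 279, 287, 287, 278, 284, 285, 269, 278, 275, 282, 260, 374, 430, 444, 446, 445, 439, 446, 443, 440, 445, 445, 444, 442, 418, 426, 438, 436, 430]
```

View pics/c2.png

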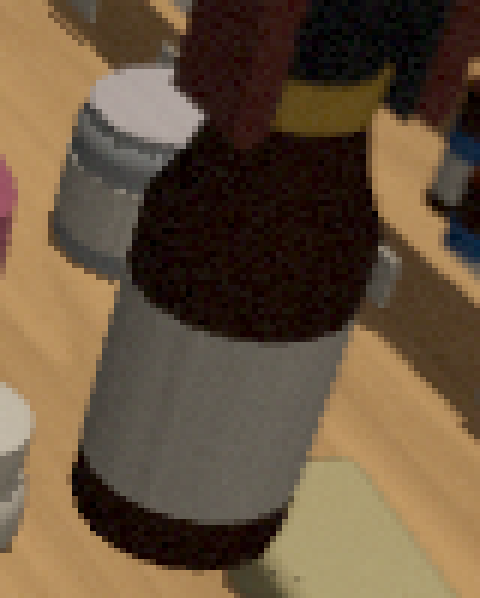

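The held bottle is upright (both edges run parallel to the prediction) and within about 1.5 mm of the TCP axis, with its lowest point at row 240 against 241 predicted. Now I lower it slowly, watching the force.

Run:
```python
from h import *
x,y=.580,-.282
r.servo_line([x,y,.375],speed=.12); f0=np.array(r.sense()['contact_force']); print(f0)
z=.375
while z>.300:
    z-=.005 if z>.312 else .001
    r.servo_line([x,y,z],speed=.04)
    s=r.sense(); f=np.array(s['contact_force'])-f0
    print(round(z,4),np.round(s['tcp_pos'],4),f.round(2),round(s['clock'],2))
    if f[2]>4 or np.hypot(*f[:2])>4: break
snap('side','side2')
d=cv2.imread('pics/side2.png')[170:345,280:460]; cv2.imwrite('pics/v2.png',cv2.resize(d,None,fx=3.3,fy=3.3))
```

```text
[-0.46764349 -0.1931351  -1.19975128]
0.37 [ 0.58  -0.282  0.37 ] [ 0.54  0.44 -0.54] 10.25
0.365 [ 0.58   -0.282   0.3644] [ 0.31  1.02 -1.45] 10.53
0.36 [ 0.5799 -0.282   0.3594] [ 0.63  0.62 -1.04] 10.8
0.355 [ 0.58   -0.282   0.3545] [ 0.29  0.76 -0.94] 11.07
0.35 [ 0.58   -0.282   0.3494] [-0.27  0.11 -2.22] 11.35
0.345 [ 0.58   -0.282   0.3444] [ 0.35  0.43 -1.  ] 11.62
0.34 [ 0.5799 -0.282   0.3395] [-0.17 -0.06 -0.39] 11.9
0.335 [ 0.58   -0.282   0.3344] [ 0.98 -0.61 -0.75] 12.18
0.33 [ 0.5799 -0.282   0.3295] [ 0.1   1.02 -0.4 ] 12.45
0.325 [ 0.5799 -0.282   0.3244] [ 0.22 -0.23 -0.95] 12.72
0.32 [ 0.58   -0.282   0.3195] [-0.17  0.73 -1.87] 13.0
0.315 [ 0.5799 -0.2819  0.3144] [ 1.22  0.12 -1.16] 13.28
0.31 [ 0.5799 -0.282   0.3094] [-0.11  0.53 -1.  ] 13.55
0.309 [ 0.58  -0.282  0.309] [ 1.42 -0.16 -0.88] 13.8
0.308 [ 0.58   -0.282   0.3079] [ 0.87 -0.26 -0.94] 14.05
0.307 [ 0.58   -0.282   0.3069] [0.1  0.12 0.4 ] 14.3
0.306 [ 0.58  -0.282  0.306] [ 1.39  0.57 -0.42] 14.55
0.305 [ 0.58   -0.282   0.3059] [ 0.56 -0.16  4.  ] 14.8
0.304 [ 0.5801 -0.282   0.3058] [0.17 0.43 7.64] 15.05
```

View pics/v2.png

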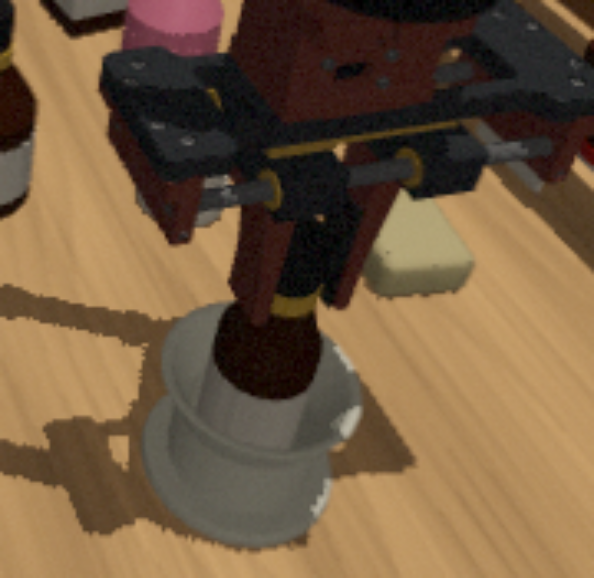

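Contact came at TCP z = 0.306, exactly the holder floor (0.296 + 0.010), and the bottle sits inside the bore. I release, retreat and look.

Run:
```python
from h import *
p=r.sense()['tcp_pos']
r.servo_line([p[0],p[1],.306],speed=.04)
r.let_go(); r.wait(.3); r.servo_line([p[0],p[1],.46],speed=.12)
r.move_joints([-78.363,5.22,70.514,0,104.267,-3.249]); r.wait(.5)
t=snap('top','top3');d=snap('side','side3');print(r.sense()['clock'],r.sense()['opening'])
cv2.imwrite('pics/v3.png',np.hstack([cv2.resize(t['frame'][90:220,180:420],(400,217)),cv2.resize(d['frame'][118:335,200:420],(220,217))])[:,:,::-1])
cv2.imwrite('pics/v3.png',cv2.resize(cv2.imread('pics/v3.png'),None,fx=1.29,fy=1.29*2) if 0 else np.vstack([cv2.resize(t['frame'][90:220,180:420],(554,300)),cv2.resize(d['frame'][118:335,100:500],(554,300))])[:,:,::-1])
# predicted axis points for upright bottle on the holder axis
for s in(t,d): print([proj(s,[.58,-.282,z]).round(1) for z in(.16,.124,.095)])
```

```text
20.6 0.08751961790934377
[array([382.8, 136.1]), array([377.2, 141.5]), array([373. , 145.6])]
[array([371.8, 241.3]), array([366.4, 259.1]), array([362.3, 272.5])]
```

View pics/v3.png

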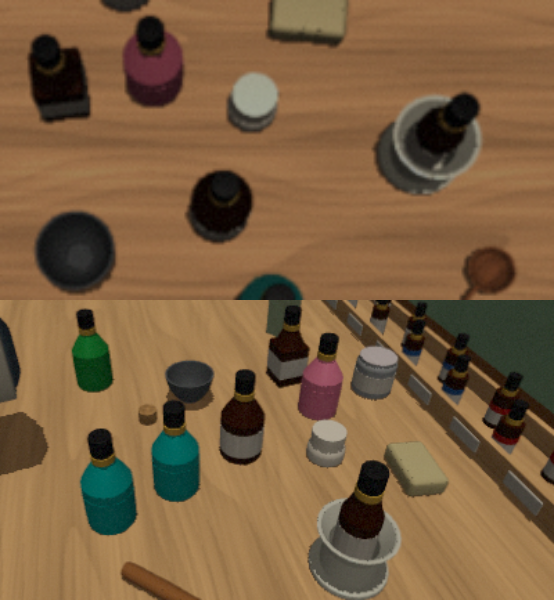

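Cap top reads about (381.5,134.6) in the top view (predicted 382.8,136.1) and about (369.3,240) in the side view (predicted 371.8,241.3). That is within about 2–3 mm at the top, so the bottle is upright and seated. The stout and square bottles are still standing.

Run:
```python
from h import *
T=pickle.load(open('top3.pkl','rb'));S=pickle.load(open('side3.pkl','rb'))
print(tri(T,(381.5,134.6),S,(369.3,240)))
r.hand_in()
```

```text
(array([ 0.58080527, -0.27851487,  0.15976109]), np.float64(0.004880361160933705))
the job is handed in; nothing more can be done
```

I gripped the slim bottle by its cap and lowered it slowly into the holder. I released it once it touched the floor, moved the arm clear and handed the job in at about 20.6 s.

**Last checks:**
- **Depth:** contact came at TCP z = 0.306 m, which matches the holder floor at 10 mm. The two views put the cap top at z = 0.160 m, as expected for a seated bottle.
- **Position:** the cap top is about 4 mm from the holder's estimated axis, which is under 2 degrees of lean.
- **Other bottles:** in the pictures, the stout and square bottles stand upright where they were.

**Disagreements:**
- The two camera rays at the cap top missed each other by 4.9 mm. I read those pixels by eye, so that position is only good to a few millimetres.
- The rim height measured 65.5 mm, against 70 mm in the description.
- My fit of the holder's foot in the top view failed (17 mm residual), so I used the rim from both views instead.

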